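Open the touch-latch label box

TASK

Two wooden boxes with push-to-open lids stand on the board. Press the lid of the wider box in at its disc until the latch clicks, let it spring up, then catch its raised edge and swing it over backwards until it stays fully open, so that the packer can get at the label roll. Leave the narrower box shut.

Things in the scene. Friction and masses are not known exactly. Their poses are not given: they have to be found in the camera images.
- wide_box: Fixed brown wooden box, the wider of two: 140 mm front to back, 160 wide, 70 high; plywood lid (118 x 138 x 8 mm, no handle) let into the top, flush. Origin: centre of the underside; x to its back, y to its left, z up. In mm, hinge line along y at x = 60, z = 70; shut lid's upper face z = 70, its free front edge x = -58. A latch bar hangs 35 mm below the lid, 50 mm right of the middle, 18 mm from the free edge.
- wide_lid_disc (a point): Centre of the flat steel disc (22 mm) on the wide box's lid, moving with the lid: where to press, 100 mm from the hinge, 18 mm from the free edge, on the middle line. Pushed down about 4 mm here (some 3 N) the touch latch clicks free; the stop is at 6.5 mm. When the finger lifts away, a damped spring swings the lid up to 0.95 rad within a second.
- wide_lid (a joint): Wide box's lid, rad: 0 shut, negative pressed in (stop -0.065), positive opening. Sprung up it rests at 0.95, free edge at x = -9, z = 166 mm of the box, and the latch does not catch again. Then it is light (under 3 N): push its raised free edge or underside to the back, up and over; 1.57 is upright; past 1.7 it falls back by itself onto its stop at 1.9 and stays.
- narrow_box: Fixed brown wooden box, the narrower of two: 140 mm front to back, 90 wide, 70 high, with the same kind of flush plywood lid (118 x 68 mm), disc and touch latch. Origin and axes as for the wide box. It stays shut.
- narrow_lid (a joint): Narrow box's lid, rad: 0 shut, negative pressed in, positive opening, as for the wide box.
Mind the look-alikes: they are no part of the job. There is more than one size of the wide_box; the job needs the larger.

How it is judged:
By the outcome, as a careful person would: the job done as asked, in the order asked, and still so for the second after the job is handed in, with the robot touching nothing.
It also fails if it takes over 37 s, if anything falls off the work surface, if the arm or the gripper's body presses on something with over 40 N, if the wrist force passes 120 N, or if a joint passes its speed limit or range.

ROBOT

A 6-joint arm with a two-finger parallel gripper is mounted at the origin on a cart in front of the work surface, level with it; the furniture and walls round the work are solid. World frame = base frame: x ahead of the robot, y to its left, z up, the work surface at z = 0. Lengths are in m, angles in rad, forces in N, time in s.
With the tool pointing down it reaches from about 0.15 to 0.775 m from the base axis. Payload 6.1 kg.
Tool frame: the origin (TCP) lies at the very end of the fingers, on their centre line; the grasp point (between the pads) lies 19 mm behind it; z points along the fingers, y is the line along which they close (so a half turn about z gives the same grasp; the last joint's range is limited). The gripper opens to 85 mm and grips with 20 to 120 N. Pads are 22 mm wide; open, the fingers measure 114 mm over their backs; the gripper's body (76 mm by 85 mm) begins 54 mm behind the grasp point. The pads swing forward as they close: fully open they stand 13 mm farther back than shut.
Start: joints at [1.156, 0.126, -0.04, 1.405, 0, 1.571], TCP at [0.212, 0.48, 0.231] pointing down, gripper open.
Joint ranges: [-2.72, 2.72], [-0.95, 1.95], [-1.27, 1.35], [-1.78, 2.02], [-1.46, 1.47], [-3.14, 3.14]. Speed limits (rad/s): [2.39, 2.39, 3.01, 3.14, 3.14, 3.14].

INTERFACE

Orientations are given as a 3x3 rotation matrix whose columns are the frame's x, y, z axes.
In Python, from workcell import env gives the robot as it stands. The module is installed in compiled form; this text tells all that it offers.
- The arm moves only by the tool step_arm, never from a script. Its argument "commands" is a list of rows, each a list of 3 entries, a list of its own where there are three numbers: the shift along the tool's x, y, z in m, then the turn about the tool's z in degrees, then the opening in per cent of the stroke, from 0 (shut) to 100 (fully open). A call has exactly 5 rows; each row shifts and turns the commanded pose from where the row before left it, along the tool's axes as they then stand; what a row does not reach is not made up. A row lasts 1/8 s, in which the tool goes at most 62.5 mm and 10.7 degrees, less where a joint would pass 70% of its speed; a pose out of reach is approached as far as the arm can. A call with a gripper value outside its range is refused whole. The fingers move at their own pace and stop on an object; the grip force is fixed at half the most. Time passes only in rows, so rows that do not move let the fingers close, or fill a call up. It gives the time, the measured TCP pose, the force, the opening and the grip force at its end, in the units of the state.
- env.get_obs(): the state, without advancing time (a new reading comes with each control period).
- env.grab_frame(name): name is "scene" or "top" or "wrist"; returns a dict with "img" (400x640x3 uint8, red, green, blue), "z_map" (400x640 float32, m along the optical axis (not along the pixel's ray), 0 where there is no reading), "fov_y" (degrees; the focal length in pixels is half the picture's height over the tangent of half this angle, whatever the lens; pixels are square), "cx", "cy" (the principal point, pixels), "k1" (the pictures are not rectified: a ray, as slopes to the right and down, at radius r is drawn at 1 + k1 r^2 times it, then the intrinsics apply), "xyz" and "orientation" of the camera in the world; the wrist camera has in their place "hand_eye" (4x4, takes a point from camera to tool coordinates, whose origin is the TCP and whose axes are the flange's). Camera axes: x right, y down, z forward; pixel columns grow to the right and rows downward; lengths in m; the calibration is good to about 2 mm. A picture is of the moment at which its call begins: read the wrist's pose just before it.
- env.hand_in(): hands the job in; it is judged then, once.
The state is a dict: "t": time; "qpos": joint angles; "qvel": joint speeds; "joint_efforts": joint torques, N m; "ee_pos": TCP position; "tcp_rot": TCP orientation; "contact_force": force on the tool from outside, world axes, zero at the start; "wrist_torque": the same for the moment, N m; "opening": finger opening in m; "grip_force": force on a finger pad.
Only numpy, scipy, OpenCV 4.12 (cv2) and the standard library are available. Lean on these libraries where they do the work, as an engineer would, in place of code of your own. Each camera call takes 0.05 s, during which the arm holds its last target. There are 200 camera calls.

## Working session

There is one attempt and no reset: what is moved stays moved. The work goes in short steps, Python scripts to look and compute and a tool call to move; the robot and the scene stay as the last step left them, time stands still between calls to the robot, and variables do not carry over. Pictures are saved under pics/ and viewed, at most 10 in all, crops included, and the job is handed in when it is done.

Besides the shell and the picture viewer there is one more tool, called after "Request:" by a JSON object that holds its "fn" and its "kwargs", one argument or row to a line. step_arm: Moves the arm, as the interface text tells. Its arguments: {"type":"object","properties":{"commands":{"type":"array","items":{"type":"array"}}},"required":["commands"]}

```bash
mkdir -p pics
cat > h.py <<'E'
import numpy as np, cv2
from workcell import env
def grab(n,f):
    d=env.grab_frame(n); cv2.imwrite('pics/'+f,d['img'][:,:,::-1]); np.savez('pics/'+f+'.npz',**d); return d
def world(d,u,v,z=None):
    h=d['z_map'].shape[0]; f=h/2/np.tan(np.radians(float(d['fov_y']))/2)
    a=np.array([(u-d['cx'])/f,(v-d['cy'])/f]); b=a.copy()
    for _ in range(20): b=a/(1+d['k1']*(b@b))
    Z=float(np.median(d['z_map'][v-1:v+2,u-1:u+2])); r=np.array([b[0],b[1],1.])
    R=d['orientation']; 
    if z is not None: Z=(z-d['xyz'][2])/(R@r)[2]
    return d['xyz']+R@(r*Z)
E
python3 - <<'E'
from h import *
grab('top','t1.png'); grab('scene','s1.png')
o=env.get_obs(); print(o['t'],o['ee_pos'],o['tcp_rot'],o['qpos'],o['opening'])
E
```

```text
0.1 [0.21145107 0.48015692 0.2306267 ] [[-9.15177450e-01  4.03050772e-01 -5.57273003e-04]
 [ 4.03051157e-01  9.15176578e-01 -1.26335686e-03]
 [ 8.06241588e-07 -1.38080524e-03 -9.99999047e-01]] [ 1.15597142e+00  1.26322699e-01 -4.04590673e-02  1.40539537e+00
  8.38622978e-07  1.57081978e+00] 0.08584784470134885
```

View pics/t1.png

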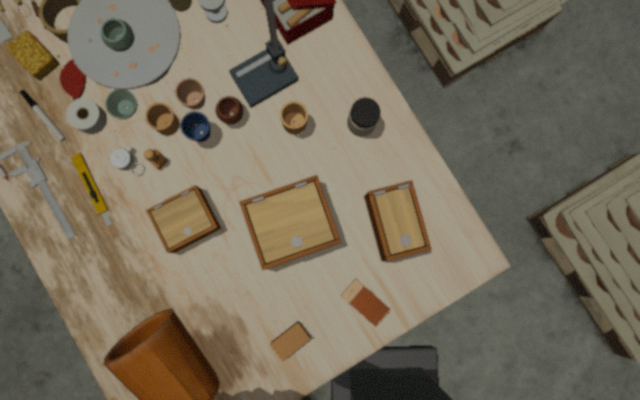

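View pics/s1.png

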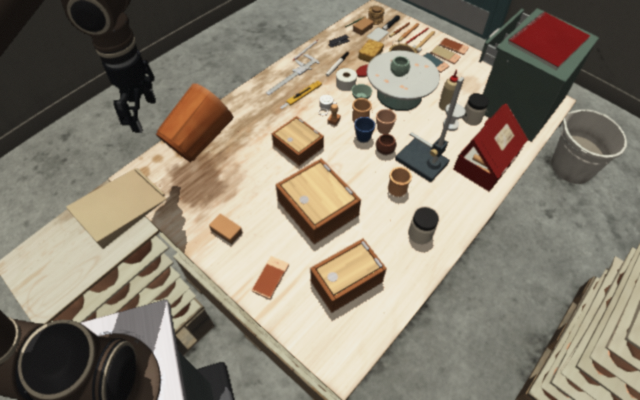

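The top view shows the wide box around (291,222) with its disc near (297,242). The narrow box is at (398,221), and a small look-alike at (184,219).

Run:
```python
from h import *
d=dict(np.load('pics/t1.png.npz'))
c=d['img'][160:290,220:360,::-1]; cv2.imwrite('pics/c1.png',cv2.resize(c,None,fx=4.5,fy=4.5,interpolation=cv2.INTER_CUBIC))
for p in [(297,242),(291,222),(242,204),(318,180),(338,237),(265,266),(406,240),(188,231),(355,200)]: print(p,world(d,*p).round(4))
print(d['xyz'],d['orientation'],d['k1'])
```

```text
(297, 242) [0.5105 0.27   0.0731]
(291, 222) [0.5491 0.2809 0.0704]
(242, 204) [0.5856 0.3744 0.0698]
(318, 180) [0.6295 0.2275 0.0717]
(338, 237) [0.5187 0.1914 0.0698]
(265, 266) [0.4663 0.3314 0.0704]
(406, 240) [0.5104 0.0613 0.0717]
(188, 231) [0.537  0.4826 0.0481]
(355, 200) [0.598  0.1493 0.0019]
[0.48012502 0.2523711  0.94900607] [[-0.01999971 -0.99518465  0.09595583]
 [-0.99961507  0.01805792 -0.02106223]
 [ 0.01922805 -0.09634013 -0.99516273]] 0.01706559649314384
```

View pics/c1.png

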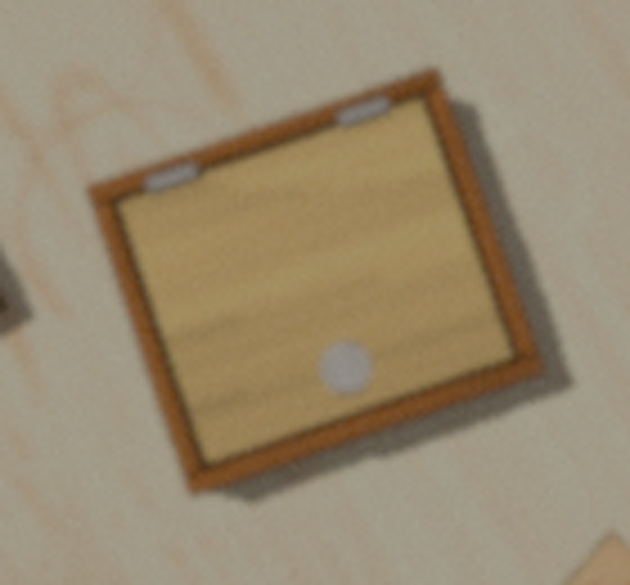

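The crop shows the box's top corners at (92,188), (437,72), (540,370) and (192,488), with the disc at (346,367). The hinges are on the upper edge, the far side.

Run:
```python
from h import *
d=dict(np.load('pics/t1.png.npz'))
def W(x,y):
    u,v=220+(x+.5)/4.5-.5,160+(y+.5)/4.5-.5
    # float pixel; depth lookup unused
    D=dict(d); D['z_map']=np.ones((400,640)); 
    import h
    f=200/np.tan(np.radians(float(d['fov_y']))/2); a=np.array([(u-d['cx'])/f,(v-d['cy'])/f]); b=a
    for _ in range(20): b=a/(1+d['k1']*(b@b))
    r=d['orientation']@np.r_[b,1]; return d['xyz']+r*(.07-d['xyz'][2])/r[2]
P=[W(*p) for p in [(92,188),(437,72),(540,370),(192,488)]]; TL,TR,BR,BL=P
disc=W(346,367)
print(np.round(P,4)); print('sizes',[np.linalg.norm(P[i]-P[i-1]).round(4) for i in range(4)])
c=sum(P)/4; xb=(TL+TR-BL-BR)[:2]; yb=(TL+BL-TR-BR)[:2]
a1=np.arctan2(xb[1],xb[0]); a2=np.arctan2(-yb[0],yb[1]); print('c',c,a1,a2)
a=(a1*.14+a2*.16)/.3; x=np.array([np.cos(a),np.sin(a)]);y=np.array([-x[1],x[0]])
print('disc',disc,'pred',c[:2]-.04*x,'x',x,'ang',a,'hinge',c[:2]+.06*x)
R=env.get_obs()['tcp_rot']; p=env.get_obs()['ee_pos']
print('tool delta to disc',R.T@(np.r_[c[:2]-.04*x,.07]-p), 'xb in tool',R.T@np.r_[x,0])
```

```text
[[0.5907 0.3781 0.07  ]
 [0.6384 0.2297 0.07  ]
 [0.5094 0.1885 0.07  ]
 [0.4626 0.3366 0.07  ]]
sizes [np.float64(0.1347), np.float64(0.1559), np.float64(0.1355), np.float64(0.1553)]
c [0.55026008 0.28325252 0.07      ] 0.3110825326811833 0.30872000384193016
disc [0.51222637 0.27096279 0.07      ] pred [0.51216458 0.27105694] x [0.9523877  0.30488961] ang 0.3098225173002483 hinge [0.60740335 0.3015459 ]
tool delta to disc [-0.35948434 -0.0699388   0.16072314] xb in tool [-0.74871763  0.66288843 -0.00091592]
```

Run:
```python
from h import *
d=dict(np.load('pics/t1.png.npz'))
for p in [(150,330),(180,315),(120,345),(165,370),(205,375),(195,340),(230,320),(180,330),(112,365),(140,390)]: print(p,world(d,*p).round(3))
H=np.zeros((400,640,3))
for v in range(1,399,4):
  for u in range(1,639,4):
    H[v,u]=world(d,u,v)
m=H[H[:,:,2]>.1]
s=m[(m[:,0]>.15)&(m[:,0]<.75)&(m[:,1]>.05)&(m[:,1]<.65)]
print(s.min(0),s.max(0)); 
print(s[s[:,0]>.38].round(3)[:20])
```

```text
(150, 330) [0.364 0.519 0.149]
(180, 315) [0.371 0.509 0.   ]
(120, 345) [0.346 0.558 0.177]
(165, 370) [0.319 0.465 0.244]
(205, 375) [0.3   0.415 0.2  ]
(195, 340) [0.321 0.479 0.002]
(230, 320) [0.358 0.409 0.   ]
(180, 330) [0.372 0.451 0.214]
(112, 365) [0.33  0.539 0.252]
(140, 390) [0.29  0.504 0.235]
[0.26525376 0.39934032 0.14813237] [0.40196982 0.56921104 0.26708395]
[[0.4   0.489 0.166]
 [0.402 0.478 0.181]
 [0.402 0.471 0.186]
 [0.394 0.504 0.162]
 [0.394 0.496 0.167]
 [0.394 0.488 0.172]
 [0.397 0.472 0.202]
 [0.398 0.463 0.211]
 [0.387 0.519 0.156]
 [0.387 0.511 0.159]
 [0.387 0.505 0.158]
 [0.387 0.498 0.159]
 [0.387 0.489 0.165]
 [0.394 0.465 0.225]
 [0.393 0.462 0.214]
 [0.392 0.458 0.207]
 [0.389 0.469 0.234]
 [0.389 0.463 0.232]
 [0.387 0.46  0.221]
 [0.386 0.457 0.21 ]]
```

The brown pot (x 0.27–0.40, y 0.40–0.57, up to z 0.27) blocks the straight path. I'll go up, then round it on the base side.

Request:
{"fn": "step_arm", "kwargs": {
  "commands": [
    [[0,0,-0.06],0,0],
    [[-0.022,-0.05,0],0,0],
    [[-0.022,-0.05,0],0,0],
    [[-0.022,-0.05,0],0,0],
    [[-0.022,-0.05,0],0,0]
  ]
}}

```text
t: 0.72
ee_pos: [0.2111, 0.2602, 0.291]
tcp_rot: [[-0.916, 0.402, -0.0], [0.402, 0.916, -0.0], [-0.0, -0.0, -1.0]]
contact_force: [0.6, 0.6, -0.4]
opening: 0.0004
grip_force: 0.0
```

Request:
{"fn": "step_arm", "kwargs": {
  "commands": [
    [[-0.05,0.022,0],0,0],
    [[-0.05,0.022,0],0,0],
    [[-0.05,0.022,0],0,0],
    [[-0.05,0.022,0],0,0],
    [[-0.05,0.022,0],0,0]
  ]
}}

```text
t: 1.35
ee_pos: [0.4863, 0.2615, 0.2909]
tcp_rot: [[-0.915, 0.403, -0.0], [0.403, 0.915, -0.0], [0.0, -0.0, -1.0]]
contact_force: [0.0, 1.0, -0.1]
opening: 0.0001
grip_force: 0.0
```

Request:
{"fn": "step_arm", "kwargs": {
  "commands": [
    [[0,0,0.04],9.7,0],
    [[0,0,0.03],9.7,0],
    [[0,0,0.03],9.7,0],
    [[0,0,0],9.7,0],
    [[0,0,0],9.7,0]
  ]
}}

```text
t: 1.98
ee_pos: [0.4841, 0.2616, 0.1902]
tcp_rot: [[-0.299, 0.954, -0.002], [0.954, 0.299, -0.001], [-0.0, -0.002, -1.0]]
contact_force: [0.5, 0.2, -0.5]
opening: -0.0002
grip_force: 0.0
```

Run:
```python
from h import *
o=env.get_obs(); R=o['tcp_rot']; p=o['ee_pos']; x=np.array([.9524,.3049,0]); 
print(o['t'],p,o['qpos'],o['opening'],o['contact_force'])
print('to disc',R.T@(np.array([.5122,.271,.07])-p),'box x in tool',R.T@x)
```

```text
1.975 [0.48412095 0.26156873 0.19017835] [ 4.95366183e-01  1.77994768e-01 -6.80185118e-02  1.32697363e+00
 -6.66349323e-06  1.76230923e+00] -0.00019918672945697438 [ 0.49522996  0.21680529 -0.4866979 ]
to disc [0.00064888 0.02987282 0.12011416] box x in tool [ 0.00597497  0.99999472 -0.00215179]
```

Request:
{"fn": "step_arm", "kwargs": {
  "commands": [
    [[0,0.03,0.03],0,0],
    [[0,0,0.04],0,0],
    [[0,0,0.03],0,0],
    [[0,0,0.01],0,0],
    [[0,0,0],0,0]
  ]
}}

```text
t: 2.6
ee_pos: [0.5129, 0.2709, 0.0811]
tcp_rot: [[-0.305, 0.952, -0.001], [0.952, 0.305, -0.001], [-0.0, -0.001, -1.0]]
contact_force: [1.1, 0.3, 0.4]
opening: -0.0002
grip_force: 0.0
```

Run:
```python
from h import *
o=env.get_obs(); print(o['ee_pos'],o['contact_force'])
d=env.grab_frame('wrist'); cv2.imwrite('pics/w1.png',d['img'][:,:,::-1])
```

```text
[0.51290935 0.27087707 0.08105788] [1.07071348 0.31229001 0.40498105]
```

View pics/w1.png

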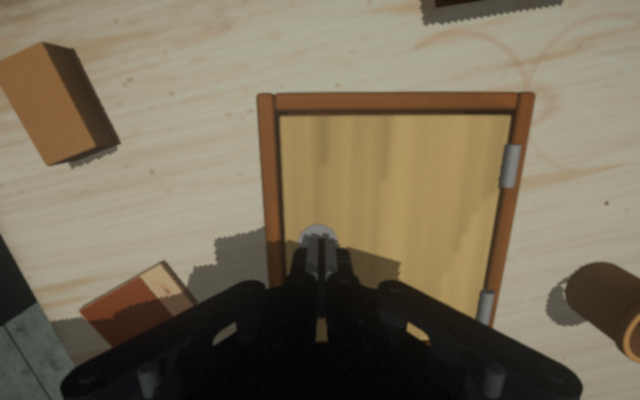

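The wrist view shows the closed fingertips over the disc at (320,240). Pressing slowly.

Request:
{"fn": "step_arm", "kwargs": {
  "commands": [
    [[0,0,0.008],0,0],
    [[0,0,0.002],0,0],
    [[0,0,0.002],0,0],
    [[0,0,0.002],0,0],
    [[0,0,0.001],0,0]
  ]
}}

```text
t: 3.28
ee_pos: [0.5134, 0.2711, 0.0666]
tcp_rot: [[-0.305, 0.952, 0.001], [0.952, 0.305, 0.0], [0.0, 0.001, -1.0]]
contact_force: [-1.5, -0.1, 2.8]
opening: -0.0002
grip_force: 1.6
```

Request:
{"fn": "step_arm", "kwargs": {
  "commands": [
    [[0,0,0.001],0,0],
    [[0,0,0.001],0,0],
    [[0,0,0],0,0],
    [[0,0,0],0,0],
    [[0,0,0],0,0]
  ]
}}

```text
t: 3.9
ee_pos: [0.5134, 0.2711, 0.0644]
tcp_rot: [[-0.305, 0.952, 0.0], [0.952, 0.305, 0.0], [0.0, 0.0, -1.0]]
contact_force: [1.7, 0.7, 3.2]
opening: -0.0001
grip_force: 1.5
```

Request:
{"fn": "step_arm", "kwargs": {
  "commands": [
    [[0,0,-0.06],0,0],
    [[0,0,-0.06],0,0],
    [[0,0,-0.05],0,0],
    [[0,-0.03,0],0,0],
    [[0,0,0],0,0]
  ]
}}

```text
t: 4.53
ee_pos: [0.4834, 0.2615, 0.2349]
tcp_rot: [[-0.305, 0.952, -0.0], [0.952, 0.305, 0.0], [0.0, -0.0, -1.0]]
contact_force: [0.8, -0.2, -0.6]
opening: -0.0001
grip_force: 0.0
```

Request:
{"fn": "step_arm", "kwargs": {
  "commands": [
    [[0,0,0],0,0],
    [[0,0,0],0,0],
    [[0,0,0],0,0],
    [[0,0,0],0,0],
    [[0,0,0],0,0]
  ]
}}

```text
t: 5.15
ee_pos: [0.4847, 0.2619, 0.2342]
tcp_rot: [[-0.305, 0.953, -0.0], [0.953, 0.305, -0.0], [-0.0, -0.0, -1.0]]
contact_force: [-0.1, 0.0, 0.4]
opening: -0.0
grip_force: 0.0
```

Run:
```python
from h import *
o=env.get_obs(); print(o['t'],o['ee_pos'],o['contact_force'])
d=grab('scene','s2.png'); cv2.imwrite('pics/s2c.png',cv2.resize(d['img'][100:320,180:480,::-1],None,fx=2.5,fy=2.5))
```

```text
5.15 [0.48472083 0.26188062 0.2341576 ] [-0.11041663  0.01079129  0.35633243]
```

View pics/s2c.png

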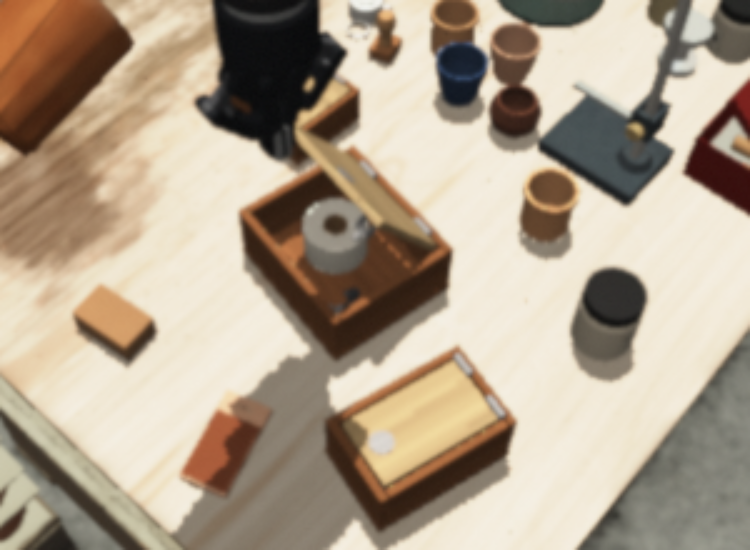

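The lid has sprung up (in the crop its edge runs from (300,130) to (435,245)) and the narrow box is still shut. I'll go down in front of the raised edge, then push back.

Request:
{"fn": "step_arm", "kwargs": {
  "commands": [
    [[0.012,0,0.05],0,0],
    [[0,0,0.05],0,0],
    [[0,0.02,0],0,0],
    [[0,0.02,0],0,0],
    [[0,0,0],0,0]
  ]
}}

```text
t: 5.82
ee_pos: [0.5197, 0.2857, 0.1339]
tcp_rot: [[-0.304, 0.953, -0.0], [0.953, 0.304, -0.0], [-0.0, -0.0, -1.0]]
contact_force: [-0.5, -0.5, 0.2]
opening: 0.0
grip_force: 0.1
```

Request:
{"fn": "step_arm", "kwargs": {
  "commands": [
    [[0,0.015,0],0,0],
    [[0,0.015,0],0,0],
    [[0,0.015,0],0,0],
    [[0,0.01,0],0,0],
    [[0,0,0],0,0]
  ]
}}

```text
t: 6.45
ee_pos: [0.5789, 0.3054, 0.1492]
tcp_rot: [[-0.304, 0.952, 0.024], [0.953, 0.304, 0.012], [0.004, 0.027, -1.0]]
contact_force: [-4.7, -4.4, 55.0]
opening: -0.0005
grip_force: 31.0
```

The edge has caught under the finger linkage (55 N upward). I'll relieve it by going up.

Request:
{"fn": "step_arm", "kwargs": {
  "commands": [
    [[0,0,-0.02],0,0],
    [[0,0,-0.01],0,0],
    [[0,0,0],0,0],
    [[0,0,0],0,0],
    [[0,0,0],0,0]
  ]
}}

```text
t: 7.08
ee_pos: [0.5711, 0.302, 0.1629]
tcp_rot: [[-0.305, 0.952, -0.002], [0.952, 0.305, -0.001], [-0.0, -0.002, -1.0]]
contact_force: [0.0, 0.3, -0.0]
opening: 0.0002
grip_force: 0.0
```

Run:
```python
from h import *
o=env.get_obs(); print(o['t'],o['ee_pos'],o['contact_force'])
d=grab('scene','s3.png'); cv2.imwrite('pics/s3c.png',cv2.resize(d['img'][120:250,250:400,::-1],None,fx=4.5,fy=4.5))
```

```text
7.075 [0.57105029 0.30201263 0.16285979] [ 0.04243863  0.30254003 -0.01366988]
```

View pics/s3c.png

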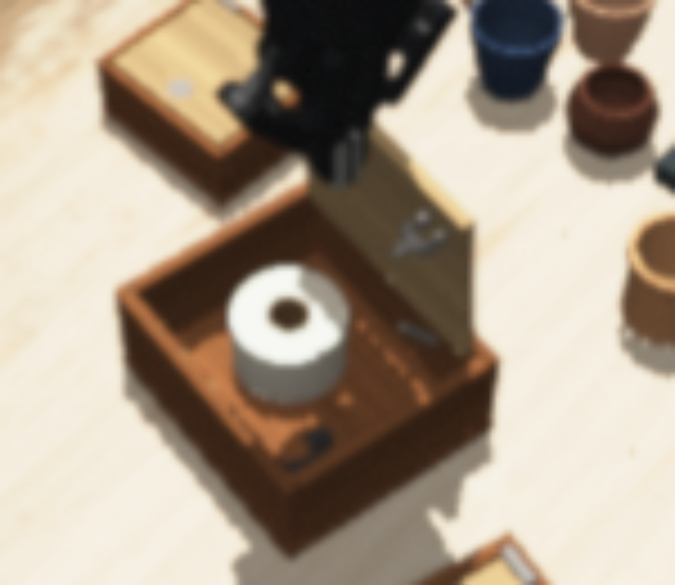

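The lid is now around 1.3 rad and resting clear at zero force. The fingertips overlap the lid's underside at (340,165). I'll continue from this height.

Request:
{"fn": "step_arm", "kwargs": {
  "commands": [
    [[0,0.01,0],0,0],
    [[0,0.01,0],0,0],
    [[0,0.01,0],0,0],
    [[0,0,0],0,0],
    [[0,0,0],0,0]
  ]
}}

```text
t: 7.75
ee_pos: [0.6002, 0.3114, 0.1641]
tcp_rot: [[-0.304, 0.953, -0.0], [0.953, 0.304, -0.0], [-0.0, -0.0, -1.0]]
contact_force: [0.1, -1.1, -0.1]
opening: 0.0002
grip_force: 0.0
```

Request:
{"fn": "step_arm", "kwargs": {
  "commands": [
    [[0,0.008,0],0,0],
    [[0,0,0],0,0],
    [[0,-0.03,0],0,0],
    [[0,-0.05,0],0,0],
    [[0,-0.03,-0.04],0,0]
  ]
}}

```text
t: 8.38
ee_pos: [0.4982, 0.2781, 0.2002]
tcp_rot: [[-0.305, 0.952, -0.009], [0.952, 0.305, -0.005], [-0.002, -0.01, -1.0]]
contact_force: [0.5, 0.7, 1.3]
opening: -0.0
grip_force: 0.0
```

Request:
{"fn": "step_arm", "kwargs": {
  "commands": [
    [[0,-0.03,-0.04],0,0],
    [[0,-0.03,0],0,0],
    [[0,0,0],0,0],
    [[0,0,0],0,0],
    [[0,0,0],0,0]
  ]
}}

```text
t: 9.0
ee_pos: [0.4463, 0.2622, 0.2436]
tcp_rot: [[-0.304, 0.953, -0.001], [0.953, 0.304, -0.001], [-0.0, -0.001, -1.0]]
contact_force: [0.8, -0.5, -0.4]
opening: -0.0001
grip_force: 0.0
```

Run:
```python
from h import *
o=env.get_obs(); print(o['t'],o['ee_pos'],o['contact_force'])
d=grab('scene','s4.png'); cv2.imwrite('pics/s4c.png',cv2.resize(d['img'][100:320,200:460,::-1],None,fx=2.7,fy=2.7))
```

```text
9.0 [0.44627673 0.26217012 0.24360284] [ 0.77457848 -0.51840834 -0.44711603]
```

View pics/s4c.png

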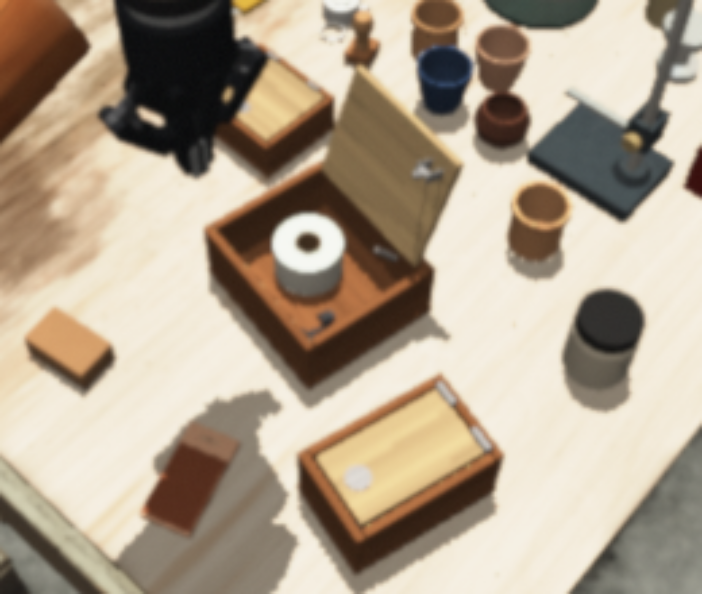

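The lid stands back past upright (its top edge from (362,70) to (460,160) in the crop), and the narrow box is shut. I'll check the angle with depth, then hand in.

Run:
```python
from h import *
d=dict(np.load('pics/s4.png.npz')); P=[]
for x,y in [(365,90),(400,125),(360,140),(345,165),(400,170),(380,200),(400,220),(440,180)]:
    w=world(d,int(200+x/2.7),int(100+y/2.7)); bx=(w[:2]-[.5503,.2833])@[.9524,.3049]; P.append((bx,w[2]))
P=np.array(P); print(P.round(3)); s=np.polyfit(P[:,1],P[:,0],1); print('lid angle',np.pi/2+np.arctan(s[0]))
```

```text
[[0.085 0.176]
 [0.085 0.175]
 [0.07  0.135]
 [0.058 0.1  ]
 [0.074 0.142]
 [0.058 0.102]
 [0.06  0.103]
 [0.079 0.167]]
lid angle 1.898432601380809
```

```bash
python3 -c "
from workcell import env
print(env.hand_in())"
```

```text
the job is handed in; nothing more can be done
None
```

The wide box's lid is fully open, measured at 1.90 rad on its stop. The narrow box is still shut, and I handed the job in at about 9 s with the arm clear; partway through the swing the lid edge caught under the gripper's finger linkage, the wrist force read 55 N, and I backed off. That is under the 120 N wrist limit, but if that catch counts as the gripper's body pressing, it is over the 40 N limit.

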